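# Close the spring spin dryer

## Task

The spin dryer is loaded with springs: take its cover out of the blue tray by the red handle, set it on the drum and turn it until the keys under it drop into the slots of the ring inside, so that it lies fully home and level on the rim, then let go. Do not drop or force the cover, and leave the jar, the bin and the scoop where they are.

Things in the scene. Friction and masses are not known exactly. Their poses are not given: they have to be found in the camera images.
- cover_grip (a point): Centre of the loose cover's red bar handle, on the cover's axis, half-way up the bar: 22 mm above the disc's upper face, 27 mm above its underside, 37 mm above the feet of its keys. The bar is 60 mm long (along x), 14 mm wide (along y), 44 mm tall; z is up along the axis.
- drum_rim (a point): Centre of the drum's mouth, level with the top of its rim, 105 mm above the bench; z up. The steel drum is 114 mm across outside, 104 to 106 mm inside. With its keys beside the slots the cover stands 5 mm proud; over the slots it drops by its own weight until the disc's underside lies on the rim, and then turns no more than about 4 degrees either way.
- tray: Blue perforated metal tray, fixed, 190 x 190 mm, floor 4 mm thick, lip 14 mm high. Origin at the centre of its underside.
- cover: The cover, 0.2 to 0.35 kg: aluminium disc 120 mm across, 5 mm thick, bar handle on top. Four black keys stick out 10 mm below the disc on its +x, -x, +y, -y sides, 38 to 49 mm from the centre, 8 mm wide: every quarter turn is the same. Origin on the axis at the feet of the keys, 37 mm below cover_grip. It starts standing on its keys in the tray.
- drum: The spin dryer, fixed, on a grey housing 170 mm across; origin on its axis at bench level. Inside the drum, 5 mm below the rim, is the flat top of a black ring (36 to 51 mm from the axis) with four slots a quarter turn apart, 14 mm wide, deeper than the keys need. The ring stands at any angle, not reported and not tied to this body's yaw; a brake holds it (to about 3 N m).
- jar: Bystander: small jar with a yellow cap, 44 mm across, 60 mm tall, origin at the centre of its underside.
- bin: Bystander: open grey bin, 120 x 160 x 60 mm, origin at the centre of its underside.
- scoop: Bystander: steel scoop, blade 100 x 70 x 36 mm from x = -30 to 70 mm, handle 20 mm thick out to x = -123 mm, origin at its underside.
Things that resemble listed ones, but are neither listed nor needed, are in the scene too. Several things have the shape of the cover; the one meant has the colours described above.

How it is judged:
By the outcome, as a careful person would: the job done as asked, in the order asked, and still so for the second after the job is handed in, with the robot touching nothing.
It also fails if it takes over 61 s, if anything falls off the work surface, if the arm or the gripper's body presses on something with over 40 N, if the wrist force passes 120 N, or if a joint passes its speed limit or range.

## Robot

A 6-joint arm with a two-finger parallel gripper is mounted at the origin on the work surface. World frame = base frame: x ahead of the robot, y to its left, z up, the work surface at z = 0. Lengths are in m, angles in rad, forces in N, time in s.
With the tool pointing down it reaches from about 0.3 to 0.775 m from the base axis. Payload 14.6 kg.
Tool frame: the origin (TCP) lies on the front face of the gripper's body, between the roots of the fingers; the fingertips stand 97 mm ahead of it and the grasp point (between the pads) lies 78 mm ahead of it; z points along the fingers, x is the direction in which the jaws open and shut, and the axes are right-handed (so a half turn about z gives the same grasp; the last joint's range is limited). The gripper opens to 94 mm and grips with 3 to 60 N. Pads are 16 mm wide; open, the fingers measure 119 mm over their backs; the gripper's body (75 mm by 177 mm) begins 78 mm behind the grasp point.
Start: joints at [1.092, 0.3, 1.521, -0, 1.321, -0.067], TCP at [0.22, 0.504, 0.303] pointing down, gripper open.
Joint ranges: [-3.03, 3.03], [-0.79, 2.21], [0.23, 2.52], [-1.04, 4.18], [0, 3.07], [-2.55, 2.55]. Speed limits (rad/s): [2.22, 2.22, 2.57, 3.14, 3.14, 3.14].

## Interface

Orientations are given as [roll, pitch, yaw] about the fixed x, y, z axes, in that order (R = Rz(yaw) Ry(pitch) Rx(roll)).
In Python, from station import sensors, camera, ctrl gives the robot as it stands.
- The arm moves only by the tool move_arm, never from a script. Its argument "rows" is text: rows parted by semicolons, each of 6 numbers parted by spaces: the shift along the tool's x, y, z in mm, then the turn, a rotation vector about the tool's x, y, z in rad. In form: x y z wx wy wz; .... A call has 1 to 20 rows; each row shifts and turns the pose as measured when the row begins, along the tool's axes as they then stand; what a row does not reach is not made up. A row lasts 1/8 s, in which the tool goes at most 62.5 mm and 10.7 degrees, less where a joint would pass 70% of its speed; a pose out of reach is approached as far as the arm can. A call with a gripper value outside its range is refused whole. "grip" is the opening, from -1 (shut) to 1 (fully open), set as the call begins (left out, the last holds). The fingers move at their own pace and stop on an object; "newtons" is the grip in N (left out, the last holds). Time passes only in rows, so rows that do not move let the fingers close. It gives the time, the measured TCP pose, the force and the opening at its end, in the units of the state.
- sensors.get_obs(): the state, without advancing time (a new reading comes with each control period).
- camera(name): name is "scene" or "top"; returns a dict with "color" (384x512x3 uint8, blue, green, red), "z_map" (384x512 float32, m along the optical axis (not along the pixel's ray), 0 where there is no reading), "mtx" (3x3 intrinsics, pixels), "distortion" ([k1, k2, p1, p2, k3] as OpenCV has them; the pictures are not rectified), "position" and "attitude" of the camera in the world. Camera axes: x right, y down, z forward; pixel columns grow to the right and rows downward; lengths in m; the calibration is good to about 2 mm. A picture is of the moment at which its call begins.
- ctrl.hand_in(): hands the job in, once; it reports no verdict.
The state is a dict: "time_s": time; "qpos": joint angles; "joint_vel": joint speeds; "tau": joint torques, N m; "ee_pos": TCP position; "eef_rot": TCP orientation; "force": force on the tool from outside, world axes, zero at the start; "moment": the same for the moment, N m; "grip_width": finger opening in m.
Only numpy, scipy, OpenCV 4.12 (cv2) and the standard library are available. Lean on these libraries where they do the work, as an engineer would, in place of code of your own. Each camera call takes 0.05 s, during which the arm holds its last target.

## Working session

There is one attempt and no reset: what is moved stays moved. The work goes in short steps, Python scripts to look and compute and a tool call to move; the robot and the scene stay as the last step left them, time stands still between calls to the robot, and variables do not carry over. Pictures are saved under pics/ and viewed, and the job is handed in when it is done.

Besides the shell and the picture viewer there is one more tool, called after ">>>" by a JSON object that holds its "api" and its "payload", one argument or row to a line. move_arm: Moves the arm, as the interface text tells. Its arguments: {"type":"object","properties":{"rows":{"type":"string"},"grip":{"type":"number"},"newtons":{"type":"number"}},"required":["rows"]}

```bash
ls; mkdir -p pics; cat > h.py <<'E'
import numpy as np, cv2, pickle
from scipy.spatial.transform import Rotation as R
def snap(name,tag):
    from station import camera
    c=camera(name); pickle.dump(c,open(f'pics/{tag}.pkl','wb')); cv2.imwrite(f'pics/{tag}.png',c['color']); return c
def load(tag): return pickle.load(open(f'pics/{tag}.pkl','rb'))
def rot(c):
    a=np.array(c['attitude'],float)
    if a.shape==(3,3): return a
    return R.from_euler('xyz',a).as_matrix() if a.size==3 else None
def world(c):
    h,w=c['z_map'].shape
    u,v=np.meshgrid(np.arange(w),np.arange(h))
    p=np.stack([u.ravel(),v.ravel()],1).astype(np.float64)[:,None]
    n=cv2.undistortPoints(p,np.array(c['mtx']),np.array(c['distortion']))[:,0]
    z=c['z_map'].ravel().astype(float)
    P=np.c_[n*z[:,None],z]@rot(c).T+np.array(c['position'])
    P[z==0]=np.nan
    return P.reshape(h,w,3)
E
python3 - <<'E'
from h import *
from station import sensors
for n in('scene','top'):
    c=snap(n,n+'0'); print(n,c['position'],c['attitude'],c['mtx'],c['distortion'])
print(sensors.get_obs())
E
```

```text
pics
scene [1.20752232 0.32713009 1.05036177] [-2.49552661e+00  1.45732509e-03  1.89467782e+00] [[489.60923526   0.         250.28043642]
 [  0.         489.60923526 193.93167828]
 [  0.           0.           1.        ]] [0.06705087 0.         0.         0.         0.        ]
top [0.35562679 0.12257854 1.23257659] [-2.97334592 -0.00341103 -1.58592849] [[416.24816124   0.         256.41162998]
 [  0.         416.24816124 186.69795072]
 [  0.           0.           1.        ]] [-0.04889281  0.          0.          0.          0.        ]
{'time_s': 0.1, 'qpos': array([ 1.09240887e+00,  3.00397350e-01,  1.52146608e+00, -2.25122645e-05,
        1.32066468e+00, -6.66033471e-02]), 'joint_vel': array([ 0.00015126, -0.00116201, -0.00263237,  0.00088189, -0.00308559,
        0.00013341]), 'tau': array([ 6.65249881e-04, -5.32644331e+01, -3.53281903e+01,  7.09518045e-02,
        2.34580290e-02, -9.16259683e-05]), 'ee_pos': array([0.22009015, 0.50392001, 0.30217538]), 'eef_rot': array([-3.14155215e+00,  9.34830327e-04,  1.15901782e+00]), 'force': array([-0.53914433,  0.33154556,  0.73198592]), 'moment': array([ 0.02400159,  0.00698941, -0.02354294]), 'grip_width': 0.09394848258957218}
```

View pics/scene0.png

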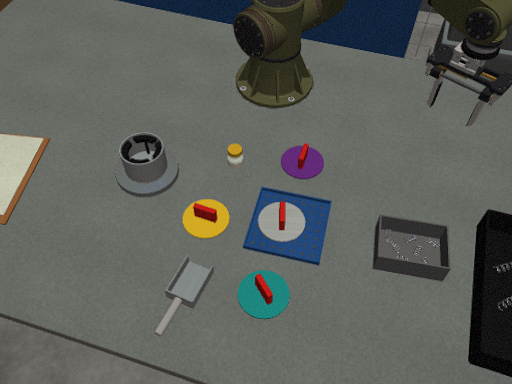

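View pics/top0.png

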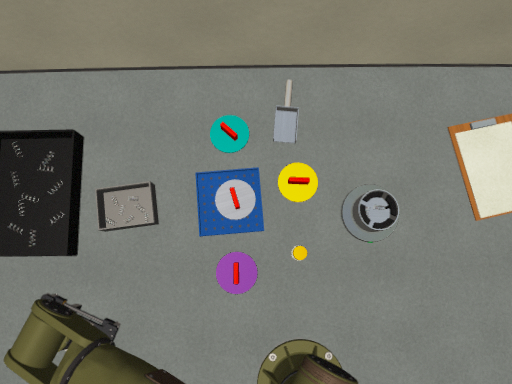

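In the top view the cover shapes are teal (229,134), yellow (298,182), purple (237,272) and plain aluminium (235,199). Only the aluminium one has the described colours and stands in the blue tray. The drum is at (378,210). I'll confirm with a crop and take measurements.

```bash
python3 - <<'E'
from h import *
c=load('top0'); im=c['color']; P=world(c)
a=cv2.resize(im[160:245,190:270],None,fx=5,fy=5,interpolation=cv2.INTER_CUBIC)
b=cv2.resize(im[170:255,335:410],None,fx=5,fy=5,interpolation=cv2.INTER_CUBIC)
cv2.imwrite('pics/crop0.png',np.hstack([a,b]))
hsv=cv2.cvtColor(im,cv2.COLOR_BGR2HSV)
for t in('top0','scene0'):
    c=load(t);im=c['color'];P=world(c);hsv=cv2.cvtColor(im,cv2.COLOR_BGR2HSV)
    red=((hsv[...,0]<8)|(hsv[...,0]>172))&(hsv[...,1]>150)&(hsv[...,2]>80)
    n,l,s,ce=cv2.connectedComponentsWithStats(red.astype(np.uint8))
    for i in range(1,n):
        if s[i,4]<40: continue
        m=l==i;Q=P[m];zt=np.nanpercentile(Q[:,2],95);T=Q[Q[:,2]>zt-.006]
        r=cv2.minAreaRect((T[:,:2]*1000).astype(np.float32))
        print(t,'red',ce[i],s[i,4],'zt',zt,'rect',r, T.mean(0))
    # drum rim
    X=P.copy()
    m=(X[...,2]>.098)&(X[...,2]<.112)&(hsv[...,1]<60)
    n,l,s,ce=cv2.connectedComponentsWithStats(m.astype(np.uint8))
    for i in range(1,n):
        if s[i,4]<60: continue
        Q=P[l==i]; 
        A=np.c_[2*Q[:,:2],np.ones(len(Q))];sol=np.linalg.lstsq(A,(Q[:,:2]**2).sum(1),rcond=None)[0]
        print(t,'rim',ce[i],s[i,4],sol[:2],np.sqrt(sol[2]+sol[0]**2+sol[1]**2),Q[:,2].mean(),Q.min(0),Q.max(0))
E
```

```text
top0 red [228.384 130.472] 125 zt 0.06196641884938006 rect ((728.02099609375, 196.15274047851562), (55.172279357910156, 12.416748046875), 48.40869140625) [0.72781969 0.19616949 0.05906717]
top0 red [298.21367521 180.39316239] 117 zt 0.06106841956320994 rect ((574.3338012695312, -5.763057708740234), (54.97890090942383, 9.325438499450684), 88.75060272216797) [ 0.57436099 -0.00616003  0.05846261]
top0 red [234.28723404 197.39361702] 94 zt 0.06606320858779038 rect ((526.73779296875, 179.5746307373047), (54.8264045715332, 11.743892669677734), 15.431567192077637) [0.5260517  0.17945268 0.06331827]
top0 red [235.85714286 273.30612245] 98 zt 0.06166352992337542 rect ((313.456298828125, 175.81617736816406), (11.167451858520508, 54.68379211425781), 89.59361267089844) [0.31394134 0.17642379 0.05868081]
top0 rim [378.46456693 209.03937008] 508 [ 0.48033252 -0.2175321 ] 0.04883289512223744 0.10154462590162432 [ 0.42301649 -0.27262961  0.09801887] [ 0.53683638 -0.16211836  0.10875989]
scene0 red [302.47058824 155.59558824] 136 zt 0.06257523499325329 rect ((316.1996154785156, 178.32666015625), (57.
[... 202 characters left out ...]
, (56.01158142089844, 10.112898826599121), 16.379222869873047) [0.52830655 0.1799463  0.06395106]
scene0 red [204.68181818 212.21212121] 264 zt 0.06126641756286502 rect ((578.3394775390625, -5.254812240600586), (56.00192642211914, 14.622817039489746), 89.39767456054688) [ 0.57794412 -0.00507618  0.05912196]
scene0 red [263.91324201 288.24200913] 219 zt 0.06094517338204995 rect ((729.78173828125, 196.34483337402344), (59.10541915893555, 13.693008422851562), 46.653099060058594) [0.73035154 0.19665246 0.05859403]
scene0 rim [141.32380952 149.07619048] 525 [ 0.48004865 -0.21723462] 0.05077329911237238 0.10269365063611831 [ 0.42116148 -0.27454226  0.09800075] [ 0.5385763  -0.15889408  0.11065569]
```

View pics/crop0.png

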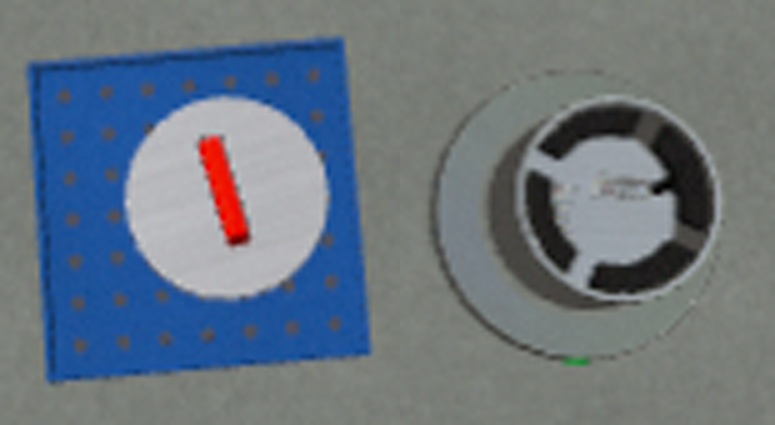

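```bash
cat >> h.py <<'E'
def ortho(c,z,cx,cy,half,res=0.0004):
    # image on plane z; col -> +x? rows: x decreasing up; cols: y decreasing (top-like view)
    n=int(2*half/res)
    j,i=np.meshgrid(np.arange(n),np.arange(n))
    x=cx+half-i*res; y=cy+half-j*res
    W=np.stack([x.ravel(),y.ravel(),np.full(x.size,z)],1)
    Rm=rot(c); C=(W-np.array(c['position']))@Rm
    uv,_=cv2.projectPoints(C,np.zeros(3),np.zeros(3),np.array(c['mtx']),np.array(c['distortion']))
    uv=uv.reshape(n,n,2).astype(np.float32)
    return cv2.remap(c['color'],uv[...,0],uv[...,1],cv2.INTER_CUBIC)
E
python3 - <<'E'
from h import *
rows=[]
for t in('top0','scene0'):
    c=load(t); r=[]
    for (z,cx,cy,rad,bar) in((.105,.480,-.217,57,0),(.019,.527,.1797,60,0),(.063,.527,.1797,0,1)):
        o=ortho(c,z,cx,cy,.075); k=o.shape[0]//2
        cv2.line(o,(k-8,k),(k+8,k),(0,255,0),1);cv2.line(o,(k,k-8),(k,k+8),(0,255,0),1)
        if rad: cv2.circle(o,(k,k),int(rad/.4),(0,255,0),1)
        r.append(o[:, :][::1,::1])
    rows.append(np.hstack(r))
o=np.vstack(rows); o=cv2.resize(o,(800,533)); cv2.imwrite('pics/ortho0.png',o)
E
```

```text
(no output)
```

View pics/ortho0.png

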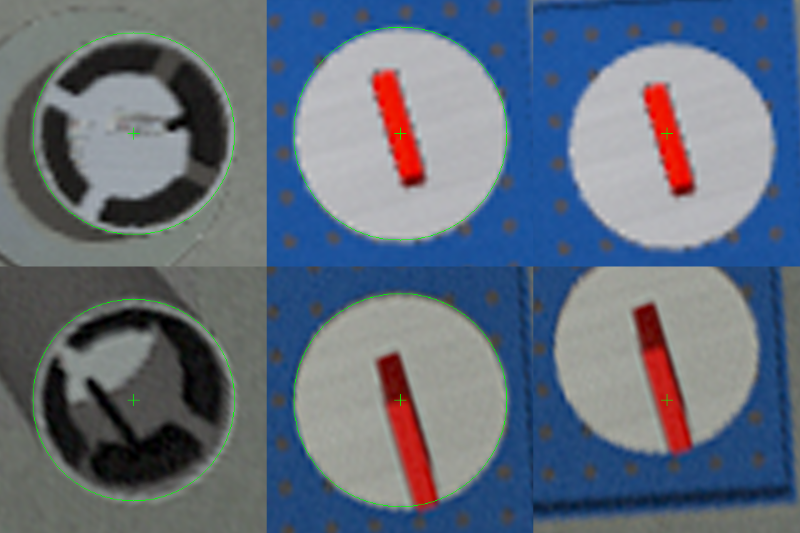

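```bash
python3 - <<'E'
from h import *
for t in('top0','scene0'):
    c=load(t); o=cv2.cvtColor(ortho(c,.100,.480,-.217,.075),cv2.COLOR_BGR2GRAY).astype(float);k=o.shape[0]/2
    th=np.radians(np.arange(0,360,1.)); prof=0
    for r in np.arange(39,48,1.)*1e-3:
        x=r*np.cos(th);y=r*np.sin(th)
        prof=prof+cv2.remap(o.astype(np.float32),(k-y/.0004).astype(np.float32).reshape(1,-1),(k-x/.0004).astype(np.float32).reshape(1,-1),cv2.INTER_LINEAR)[0]
    prof/=9
    on=prof>75
    e=np.where(np.diff(on.astype(int))!=0)[0]; print(t,[(int(a),int(prof[a-1]),int(prof[(a+2)%360])) for a in e])
    w=prof-prof.min(); print('phase mod 90:',np.degrees(np.angle((w*np.exp(4j*th)).sum()))/4%90)
# handle: moments of red top face
c=load('top0')
o=ortho(c,.063,.527,.1797,.06);hsv=cv2.cvtColor(o,cv2.COLOR_BGR2HSV)
m=((hsv[...,0]<8)|(hsv[...,0]>172))&(hsv[...,1]>150)
i,j=np.nonzero(m);x=.527+.06-i*.0004;y=.1797+.06-j*.0004
r=cv2.minAreaRect((np.c_[x,y]*1000).astype(np.float32));print(r)
X=np.c_[x,y];v=np.linalg.eigh(np.cov(X.T))[1][:,1];print(X.mean(0),np.degrees(np.arctan2(v[1],v[0])))
o=ortho(c,.063,.527,.1797,.06)
# disc fit
for t in('top0','scene0'):
    c=load(t);o=ortho(c,.019,.527,.1797,.075);hsv=cv2.cvtColor(o,cv2.COLOR_BGR2HSV)
    m=(hsv[...,1]<60)&(hsv[...,2]>110)
    m=cv2.morphologyEx(m.astype(np.uint8),cv2.MORPH_OPEN,np.ones((15,15)))
    cs=max(cv2.findContours(m,0,2)[0],key=cv2.contourArea);(u,vv),rr=cv2.minEnclosingCircle(cs);print(t,.527+.075-vv*.0004,.1797+.075-u*.0004,rr*.4)
E
```

```text
top0 [(55, 38, 118), (71, 110, 50), (142, 51, 119), (159, 112, 43), (236, 70, 74), (237, 74, 73)]
phase mod 90: 61.891007768125505
scene0 [(50, 45, 95), (65, 92, 64), (239, 61, 81), (248, 80, 62)]
phase mod 90: 59.54503710502878
((523.6912231445312, 178.90159606933594), (62.768009185791016, 13.40799331665039), 16.260183334350586)
[0.52393978 0.17885395] -163.59685681781298
top0 0.5258619445800781 0.1789330078125 60.754296875
scene0 0.5263178527832031 0.18019898681640623 61.234283447265625
```

>>> {"api": "move_arm", "payload": {
  "rows": "-17.5 41 0 0 0 0;-17.5 41 0 0 0 0;-17.5 41 0 0 0 0;-17.5 41 0 0 0 0;-17.5 41 0 0 0 0;-17.5 41 0 0 0 0;-17.5 41 0 0 0 0;-17.5 41 0 0 0 0;-17.5 41 0 0 0 0;-17.5 41 0 0 0 0;0 0 0 0 0 -0.14;0 0 0 0 0 -0.14;0 0 0 0 0 -0.14;0 0 0 0 0 -0.14;0 0 0 0 0 -0.14;0 0 0 0 0 0",
  "grip": 1
}}

```text
time_s: 2.1
ee_pos: [0.5345, 0.1673, 0.2967]
eef_rot: [-3.131, 0.002, 1.88]
force: [0.3, -0.1, 0.3]
grip_width: 0.094
```

```bash
cat > go.py <<'E'
import sys
from h import *
from station import sensors
def rel(x,y,z,yawdeg):
    o=sensors.get_obs(); p=o['ee_pos']; Rm=R.from_euler('xyz',o['eef_rot'])
    T=R.from_euler('xyz',[np.pi,0,np.radians(yawdeg)])
    d=Rm.inv().apply(np.array([x,y,z])-p)*1000
    w=(Rm.inv()*T).as_rotvec()
    print('t',o['time_s'],'pos',p.round(4),'rpy',np.degrees(o['eef_rot']).round(2),'q',o['qpos'].round(2),'F',o['force'].round(2),'M',o['moment'].round(3),'w',round(o['grip_width'],4))
    print('shift mm',d.round(1),'rotvec',w.round(4))
if __name__=='__main__': rel(*map(float,sys.argv[1:5]))
E
python3 go.py .526 .1796 .205 106.4
```

```text
t 2.1 pos [0.5345 0.1673 0.2967] rpy [-1.7939e+02  1.2000e-01  1.0771e+02] q [ 0.24  0.33  1.49 -0.    1.33 -1.64] F [ 0.27 -0.07  0.26] M [ 0.058  0.048 -0.004] w 0.094
shift mm [14.5 -3.3 91.7] rotvec [-0.0105  0.0022  0.0228]
```

>>> {"api": "move_arm", "payload": {
  "rows": "7 -1.5 15 -0.005 0.001 0.011;7 -1.5 25 -0.005 0.001 0.011;0 0 25 0 0 0;0 0 10 0 0 0;0 0 0 0 0 0;0 0 0 0 0 0"
}}

```text
time_s: 2.85
ee_pos: [0.5273, 0.1799, 0.2207]
eef_rot: [3.141, 0.0, 1.84]
force: [0.4, 0.1, 0.3]
grip_width: 0.094
```

```bash
python3 go.py .526 .1796 .125 106.4; python3 - <<'E'
from h import *
c=snap('top','top1');s=snap('scene','scene1')
a=cv2.resize(c['color'][140:260,170:300],(390,360),interpolation=cv2.INTER_CUBIC)
b=cv2.resize(s['color'][150:280,220:350],(360,360),interpolation=cv2.INTER_CUBIC)
cv2.imwrite('pics/v1.png',np.hstack([a,b]))
E
```

```text
t 2.85 pos [0.5273 0.1799 0.2207] rpy [1.7995e+02 1.0000e-02 1.0542e+02] q [ 0.26  0.39  1.59 -0.    1.15 -1.58] F [0.43 0.13 0.3 ] M [ 0.113 -0.03   0.   ] w 0.094
shift mm [ 0.  -1.4 95.7] rotvec [ 0.0008  0.0002 -0.0172]
```

View pics/v1.png

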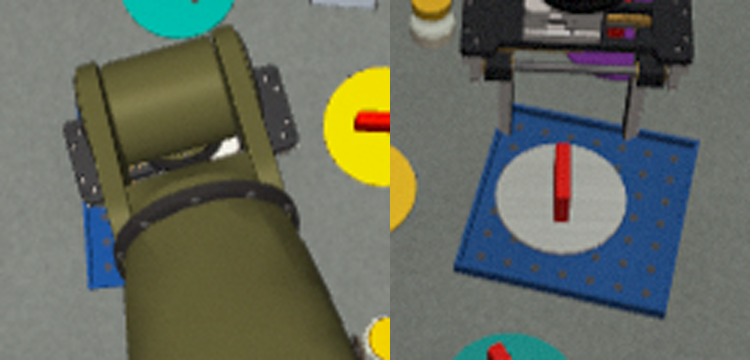

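The fingers straddle the red bar at about (562,185) in the right-hand crop. The body clears the neighbouring covers, so I'll descend.

>>> {"api": "move_arm", "payload": {
  "rows": "0 -1.4 20 0 0 -0.017;0 0 20 0 0 0;0 0 20 0 0 0;0 0 15 0 0 0;0 0 10 0 0 0;0 0 0 0 0 0;0 0 0 0 0 0"
}}

```text
time_s: 3.82
ee_pos: [0.5279, 0.1799, 0.1372]
eef_rot: [3.133, 0.0, 1.856]
force: [0.1, -0.3, 0.6]
grip_width: 0.0939
```

```bash
python3 go.py .526 .1796 .125 106.4; python3 - <<'E'
from h import *
s=snap('scene','scene2')
b=cv2.resize(s['color'][140:270,210:350],(560,520),interpolation=cv2.INTER_CUBIC)
cv2.imwrite('pics/v2.png',b)
E
```

```text
t 3.825 pos [0.5279 0.1799 0.1372] rpy [1.7953e+02 2.0000e-02 1.0636e+02] q [ 0.26  0.5   1.65 -0.    0.98 -1.59] F [ 0.13 -0.26  0.58] M [ 0.046 -0.001  0.019] w 0.0939
shift mm [ 0.2 -2.  12.2] rotvec [ 0.0083  0.0004 -0.0006]
```

View pics/v2.png

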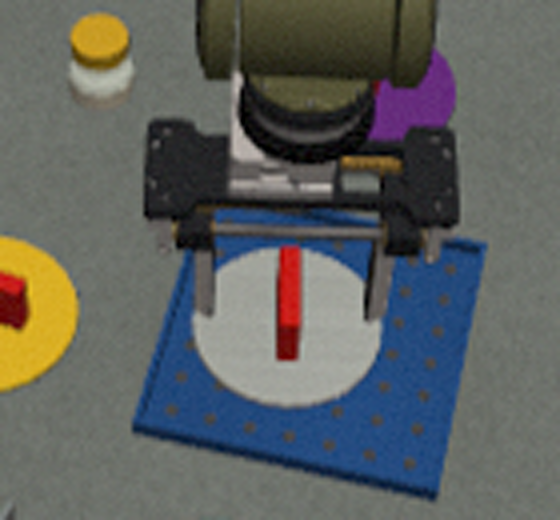

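>>> {"api": "move_arm", "payload": {
  "rows": "0 -1 6 0.004 0 0;0 -1 6 0.004 0 0;0 0 0 0 0 0;0 0 0 0 0 0"
}}

```text
time_s: 4.38
ee_pos: [0.5261, 0.1794, 0.125]
eef_rot: [3.141, 0.0, 1.856]
force: [0.5, -0.4, -0.0]
grip_width: 0.0943
```

>>> {"api": "move_arm", "payload": {
  "rows": "0 0 0 0 0 0;0 0 0 0 0 0;0 0 0 0 0 0;0 0 0 0 0 0;0 0 0 0 0 0;0 0 0 0 0 0;0 0 0 0 0 0;0 0 0 0 0 0",
  "grip": -1,
  "newtons": 25
}}

```text
time_s: 5.38
ee_pos: [0.5262, 0.1795, 0.1253]
eef_rot: [3.14, 0.0, 1.856]
force: [-0.6, -0.3, 0.0]
grip_width: 0.0174
```

```bash
python3 go.py .526 .1796 .125 106.4
```

```text
t 5.375 pos [0.5262 0.1795 0.1253] rpy [1.7993e+02 2.0000e-02 1.0637e+02] q [ 0.26  0.52  1.66 -0.    0.96 -1.59] F [-0.61 -0.26  0.01] M [ 0.076  0.001 -0.   ] w 0.0174
shift mm [ 0.2 -0.2  0.3] rotvec [ 0.0012  0.0004 -0.0006]
```

>>> {"api": "move_arm", "payload": {
  "rows": "0 0 0 0 0 0;0 0 0 0 0 0;0 0 0 0 0 0;0 0 0 0 0 0"
}}

```text
time_s: 5.88
ee_pos: [0.5262, 0.1795, 0.1253]
eef_rot: [3.14, 0.0, 1.856]
force: [0.2, -0.1, 0.0]
grip_width: 0.0136
```

>>> {"api": "move_arm", "payload": {
  "rows": "0 0 -4 0 0 0;0 0 -8 0 0 0;0 0 -8 0 0 0;0 0 -5 0 0 0;0 0 0 0 0 0;0 0 0 0 0 0"
}}

```text
time_s: 6.62
ee_pos: [0.5261, 0.1794, 0.1522]
eef_rot: [3.141, 0.0, 1.856]
force: [0.1, -0.1, -1.4]
grip_width: 0.0139
```

```bash
python3 go.py .526 .1796 .275 106.4; python3 - <<'E'
from h import *
s=snap('scene','scene3')
b=cv2.resize(s['color'][130:270,210:350],(560,560),interpolation=cv2.INTER_CUBIC)
cv2.imwrite('pics/v3.png',b)
E
```

```text
t 6.625 pos [0.5261 0.1794 0.1522] rpy [1.7994e+02 2.0000e-02 1.0637e+02] q [ 0.26  0.48  1.65 -0.    1.01 -1.59] F [ 0.13 -0.15 -1.43] M [-0.004  0.051 -0.025] w 0.0139
shift mm [ 1.000e-01  1.000e-01 -1.228e+02] rotvec [ 0.001   0.0004 -0.0006]
```

View pics/v3.png

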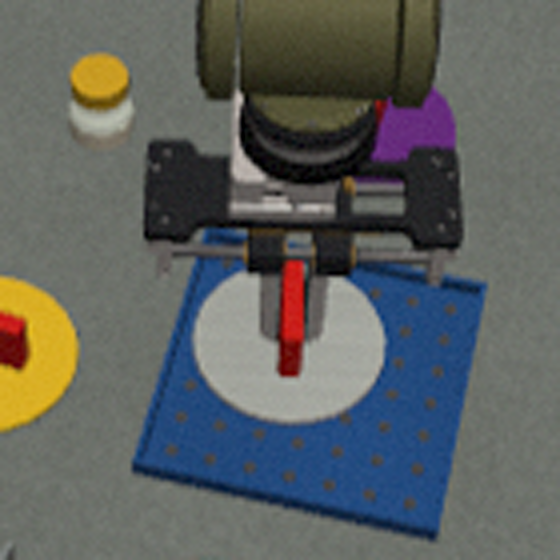

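The bar is between the pads at (290,320) and the disc has risen by about 23 px in this crop, so the cover is held. I'll lift it clear.

>>> {"api": "move_arm", "payload": {
  "rows": "0 0 -10 0 0 0;0 0 -20 0 0 0;0 0 -25 0 0 0;0 0 -25 0 0 0;0 0 -20 0 0 0;0 0 -12 0 0 0;0 0 -5 0 0 0;0 0 0 0 0 0;0 0 0 0 0 0"
}}

```text
time_s: 7.8
ee_pos: [0.5254, 0.1793, 0.2739]
eef_rot: [-3.14, 0.0, 1.856]
force: [0.5, -0.2, -2.0]
grip_width: 0.0139
```

```bash
python3 go.py .480 -.217 .275 61.5;  python3 - <<'E'
from h import *
s=snap('scene','scene4')
b=cv2.resize(s['color'][60:270,200:350],(500,700),interpolation=cv2.INTER_CUBIC)[:600]
cv2.imwrite('pics/v4.png',b)
P=world(s);im=s['color'];hsv=cv2.cvtColor(im,cv2.COLOR_BGR2HSV)
m=(hsv[...,1]<60)&(hsv[...,2]>110)&(P[...,2]>.13)&(P[...,2]<.21)&(abs(P[...,0]-.526)<.07)&(abs(P[...,1]-.18)<.07)
Q=P[m];print(len(Q),np.median(Q[:,2]),Q.min(0),Q.max(0))
A=np.c_[Q[:,:2]-[.526,.18],np.ones(len(Q))]
Q2=Q
for _ in range(4):
    A=np.c_[Q2[:,:2]-[.526,.18],np.ones(len(Q2))];s_=np.linalg.lstsq(A,Q2[:,2],rcond=None)[0];r=Q2[:,2]-A@s_;Q2=Q2[abs(r)<max(.004,1.5*np.std(r))]
print('plane',s_,len(Q2),Q2[:,0].min(),Q2[:,0].max(),Q2[:,1].min(),Q2[:,1].max())
E
```

```text
t 7.8 pos [0.5254 0.1793 0.2739] rpy [-1.7993e+02  2.0000e-02  1.0637e+02] q [ 0.26  0.34  1.54 -0.    1.26 -1.59] F [ 0.53 -0.23 -2.02] M [0.078 0.042 0.018] w 0.0139
shift mm [-367.4 -155.2   -0.7] rotvec [-0.0011  0.0008  0.7831]
1316 0.16824157189404892 [0.46507038 0.11963529 0.16145136] [0.58485455 0.23909198 0.2096831 ]
plane [ 0.00017334 -0.00173128  0.16827693] 1281 0.46507037761796743 0.5848545491843816 0.11963529225983208 0.23909198001078308
```

View pics/v4.png

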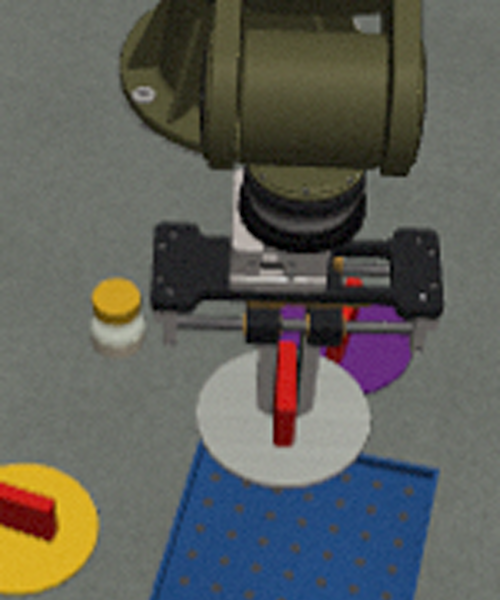

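Cover is level. Its disc centre is (0.525, 0.179) and the feet are at 0.153 m, as expected. Carrying it over the drum.

>>> {"api": "move_arm", "payload": {
  "rows": "-12 -5 0 0 0 0;-25 -10 0 0 0 0;-32 -13.5 0 0 0 0;-32 -13.5 0 0 0 0;-32 -13.5 0 0 0 0;-32 -13.5 0 0 0 0;-32 -13.5 0 0 0 0;-32 -13.5 0 0 0 0;-32 -13.5 0 0 0 0;-32 -13.5 0 0 0 0;-30 -13 0 0 0 0;-20 -9 0 0 0 0;-10 -4 0 0 0 0;0 0 0 0 0 0.1;0 0 0 0 0 0.12;0 0 0 0 0 0.12;0 0 0 0 0 0.12;0 0 0 0 0 0.12;0 0 0 0 0 0.1;0 0 0 0 0 0"
}}

```text
time_s: 10.35
ee_pos: [0.4732, -0.2206, 0.2698]
eef_rot: [-3.133, 0.004, 1.154]
force: [0.4, -0.4, -1.7]
grip_width: 0.0142
```

```bash
python3 go.py .480 -.217 .235 61.5
```

```text
t 10.35 pos [ 0.4732 -0.2206  0.2698] rpy [-179.52    0.21   66.11] q [-0.5   0.27  1.64 -0.    1.24 -1.66] F [ 0.36 -0.41 -1.67] M [ 0.032 -0.037 -0.033] w 0.0142
shift mm [ 6.2  5.1 34.8] rotvec [-0.0082  0.004   0.0804]
```

>>> {"api": "move_arm", "payload": {
  "rows": "3 2.5 8 -0.004 0.002 0.04;3 2.5 10 -0.004 0.002 0.04;0 0 0 0 0 0;0 0 0 0 0 0"
}}

```text
time_s: 10.85
ee_pos: [0.48, -0.217, 0.2517]
eef_rot: [3.142, -0.0, 1.082]
force: [0.0, 0.0, -1.2]
grip_width: 0.0136
```

```bash
python3 go.py .480 -.217 .235 61.5;  python3 - <<'E'
from h import *
s=snap('scene','scene5')
b=cv2.resize(s['color'][70:210,70:220],(600,560),interpolation=cv2.INTER_CUBIC)
cv2.imwrite('pics/v5.png',b)
P=world(s);im=s['color'];hsv=cv2.cvtColor(im,cv2.COLOR_BGR2HSV)
m=(hsv[...,1]<60)&(hsv[...,2]>90)&(P[...,2]>.135)&(P[...,2]<.16)&(abs(P[...,0]-.48)<.07)&(abs(P[...,1]+.217)<.07)
Q=P[m];print(len(Q),np.median(Q,0),Q.min(0),Q.max(0),(Q.min(0)+Q.max(0))/2)
E
```

```text
t 10.85 pos [ 0.48   -0.217   0.2517] rpy [180.    -0.    62.01] q [-0.49  0.3   1.65  0.    1.2  -1.58] F [ 0.04  0.01 -1.24] M [0.007 0.078 0.023] w 0.0136
shift mm [-0.   0.  16.7] rotvec [ 0.0001 -0.      0.0089]
911 [ 0.49633785 -0.20076058  0.14593337] [ 0.42255386 -0.27556979  0.13893415] [ 0.54119023 -0.15459099  0.15209978] [ 0.48187204 -0.21508039  0.14551696]
```

View pics/v5.png

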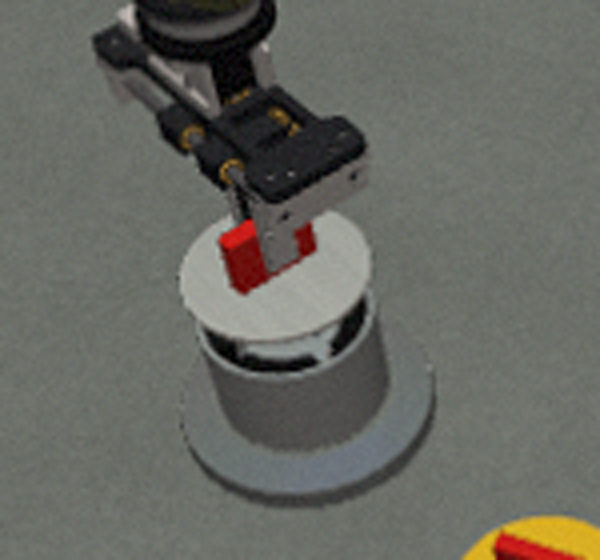

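The cover is centred above the drum, with the disc at (275,275) over the mouth at (290,340) in the crop. Lowering gently.

>>> {"api": "move_arm", "payload": {
  "rows": "0 0 6 0 0 0.009;0 0 8 0 0 0;0 0 6 0 0 0;0 0 3 0 0 0;0 0 2 0 0 0;0 0 0 0 0 0"
}}

```text
time_s: 11.65
ee_pos: [0.4798, -0.2171, 0.2251]
eef_rot: [3.141, -0.0, 1.074]
force: [-0.8, -0.3, -1.6]
grip_width: 0.0138
```

>>> {"api": "move_arm", "payload": {
  "rows": "0 0 1.5 0 0 0;0 0 1.5 0 0 0;0 0 1.5 0 0 0;0 0 0 0 0 0"
}}

```text
time_s: 12.15
ee_pos: [0.4799, -0.2171, 0.2206]
eef_rot: [3.141, -0.0, 1.074]
force: [0.1, 0.6, -1.9]
grip_width: 0.014
```

```bash
python3 go.py .480 -.217 .221 61.5
```

```text
t 12.15 pos [ 0.4799 -0.2171  0.2206] rpy [179.96  -0.    61.53] q [-0.49  0.33  1.68  0.    1.13 -1.57] F [ 0.06  0.59 -1.95] M [ 0.036 -0.023 -0.021] w 0.014
shift mm [ 0.2  0.  -0.4] rotvec [ 0.0008 -0.      0.0005]
```

>>> {"api": "move_arm", "payload": {
  "rows": "0 0 1 0 0 0;0 0 1 0 0 0;0 0 0 0 0 0"
}}

```text
time_s: 12.52
ee_pos: [0.4799, -0.2171, 0.2185]
eef_rot: [3.141, 0.0, 1.074]
force: [0.4, 0.9, -1.5]
grip_width: 0.0135
```

>>> {"api": "move_arm", "payload": {
  "rows": "0 0 1 0 0 0;0 0 0 0 0 0"
}}

```text
time_s: 12.78
ee_pos: [0.4799, -0.2171, 0.2175]
eef_rot: [3.141, 0.0, 1.074]
force: [-0.1, -0.2, -2.1]
grip_width: 0.0138
```

```bash
python3 go.py .480 -.217 .216 61.5
```

```text
t 12.775 pos [ 0.4799 -0.2171  0.2175] rpy [179.95   0.    61.53] q [-0.49  0.34  1.68 -0.    1.12 -1.57] F [-0.12 -0.21 -2.13] M [-0.011  0.028  0.016] w 0.0138
shift mm [ 0.1 -0.   1.5] rotvec [0.0009 0.     0.0005]
```

>>> {"api": "move_arm", "payload": {
  "rows": "0 0 0.7 0 0 0;0 0 0 0 0 0"
}}

```text
time_s: 13.02
ee_pos: [0.4799, -0.2172, 0.2168]
eef_rot: [3.141, 0.0, 1.074]
force: [-0.7, 0.1, -2.4]
grip_width: 0.014
```

>>> {"api": "move_arm", "payload": {
  "rows": "0 0 0.6 0 0 0;0 0 0 0 0 0"
}}

```text
time_s: 13.28
ee_pos: [0.48, -0.2172, 0.2163]
eef_rot: [3.14, 0.0, 1.074]
force: [1.3, 0.1, -2.9]
grip_width: 0.0137
```

>>> {"api": "move_arm", "payload": {
  "rows": "0 0 0.6 0 0 0;0 0 0 0 0 0"
}}

```text
time_s: 13.52
ee_pos: [0.48, -0.2172, 0.2164]
eef_rot: [3.14, 0.0, 1.074]
force: [0.3, -0.5, -1.8]
grip_width: 0.0139
```

>>> {"api": "move_arm", "payload": {
  "rows": "0 0 0.6 0 0 0;0 0 0 0 0 0"
}}

```text
time_s: 13.78
ee_pos: [0.4801, -0.2172, 0.2163]
eef_rot: [3.14, 0.0, 1.074]
force: [-1.0, 0.6, -0.8]
grip_width: 0.0142
```

>>> {"api": "move_arm", "payload": {
  "rows": "0 0 0.6 0 0 0;0 0 0 0 0 0"
}}

```text
time_s: 14.02
ee_pos: [0.4801, -0.2172, 0.2164]
eef_rot: [3.139, 0.0, 1.074]
force: [-0.9, 0.2, 0.4]
grip_width: 0.0139
```

```bash
python3 go.py .480 -.217 .216 61.5;  python3 - <<'E'
from h import *
s=snap('scene','scene6')
b=cv2.resize(s['color'][90:200,90:200],(600,600),interpolation=cv2.INTER_CUBIC)
cv2.imwrite('pics/v6.png',b)
P=world(s);im=s['color'];hsv=cv2.cvtColor(im,cv2.COLOR_BGR2HSV)
m=(hsv[...,1]<60)&(hsv[...,2]>120)&(P[...,2]>.1)&(P[...,2]<.125)&(abs(P[...,0]-.48)<.07)&(abs(P[...,1]+.217)<.07)
Q=P[m];print(len(Q),np.median(Q,0),Q.min(0),Q.max(0),(Q.min(0)+Q.max(0))/2)
E
```

```text
t 14.025 pos [ 0.4801 -0.2172  0.2164] rpy [179.86   0.    61.53] q [-0.49  0.34  1.68 -0.    1.12 -1.57] F [-0.92  0.24  0.44] M [0.124 0.23  0.052] w 0.0139
shift mm [ 0.1 -0.2  0.4] rotvec [0.0024 0.0001 0.0005]
869 [ 0.4958561  -0.20101576  0.11066547] [ 0.42313976 -0.27872061  0.10381831] [ 0.54163374 -0.15710503  0.11688251] [ 0.48238675 -0.21791282  0.11035041]
```

View pics/v6.png

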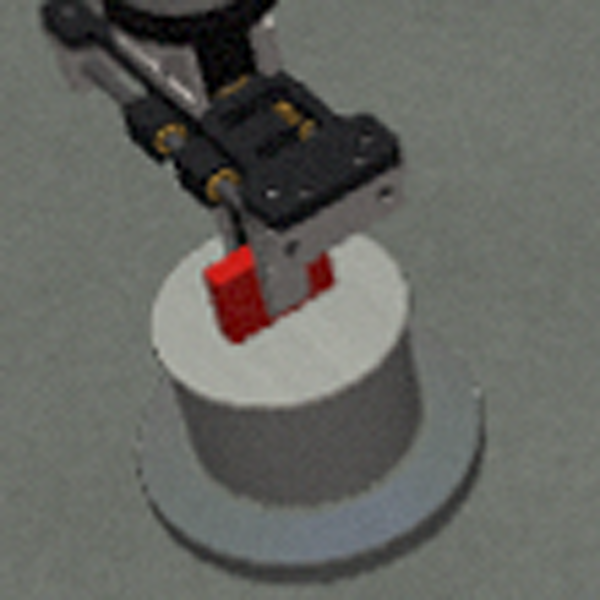

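Disc top measures 0.1105 m, against 0.110 m fully home and 0.115 m if proud. The wrist no longer carries the weight, so I'll release.

>>> {"api": "move_arm", "payload": {
  "rows": "0 0 0 0 0 0;0 0 0 0 0 0;0 0 0 0 0 0;0 0 0 0 0 0;0 0 0 0 0 0;0 0 0 0 0 0",
  "grip": 0
}}

```text
time_s: 14.82
ee_pos: [0.4803, -0.2173, 0.2159]
eef_rot: [3.139, 0.0, 1.074]
force: [0.5, -0.3, -0.7]
grip_width: 0.0468
```

>>> {"api": "move_arm", "payload": {
  "rows": "0 0 -8 0 0 0;0 0 -20 0 0 0;0 0 -30 0 0 0;0 0 -30 0 0 0;0 0 -20 0 0 0;40 -10 0 0 0 0;50 -10 0 0 0 0;50 -10 0 0 0 0;50 -10 0 0 0 0;50 -10 0 0 0 0;0 0 0 0 0 0;0 0 0 0 0 0"
}}

```text
time_s: 16.32
ee_pos: [0.5519, 0.0242, 0.3343]
eef_rot: [3.133, -0.001, 1.072]
force: [-0.2, -0.9, 0.1]
grip_width: 0.0466
```

```bash
python3 go.py .480 -.217 .216 61.5;  python3 - <<'E'
from h import *
s=snap('scene','scene7');t=snap('top','top7')
for n,c in(('scene',s),('top',t)):
    P=world(c);im=c['color'];hsv=cv2.cvtColor(im,cv2.COLOR_BGR2HSV)
    m=(hsv[...,1]<60)&(hsv[...,2]>110)&(P[...,2]>.1)&(P[...,2]<.125)&(np.hypot(P[...,0]-.48,P[...,1]+.217)<.057)
    Q=P[m];A=np.c_[Q[:,:2]-[.48,-.217],np.ones(len(Q))];f=np.linalg.lstsq(A,Q[:,2],rcond=None)[0]
    print(n,len(Q),np.median(Q,0),'plane',f)
b=cv2.resize(s['color'][90:200,90:200],(400,400),interpolation=cv2.INTER_CUBIC)
a=cv2.resize(t['color'][165:255,335:425],(400,400),interpolation=cv2.INTER_CUBIC)
cv2.imwrite('pics/v7.png',np.hstack([b,a]))
E
```

```text
t 16.325 pos [0.5519 0.0242 0.3343] rpy [ 1.795e+02 -8.000e-02  6.143e+01] q [-0.02  0.28  1.47 -0.    1.38 -1.09] F [-0.15 -0.93  0.13] M [-0.056 -0.039  0.018] w 0.0466
shift mm [-246.4   51.2  118.4] rotvec [ 0.0087 -0.0015 -0.0013]
scene 803 [ 0.49375351 -0.20335771  0.11074155] plane [-0.0009292  -0.00193659  0.11071319]
top 1145 [ 0.47895828 -0.21223921  0.10891867] plane [0.00704285 0.00240838 0.10904223]
```

View pics/v7.png

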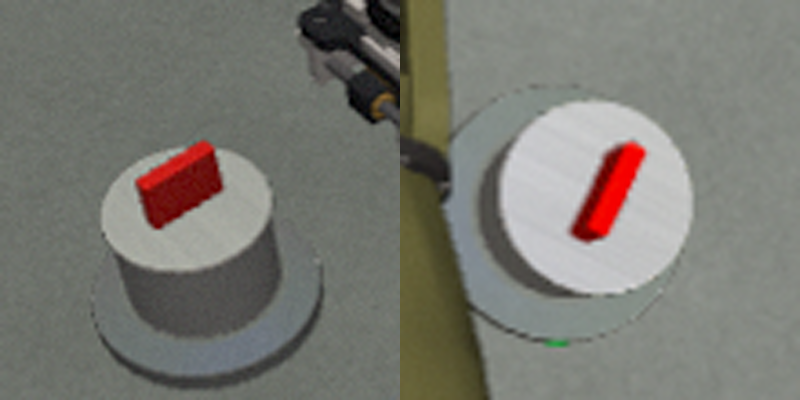

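View pics/top7.png

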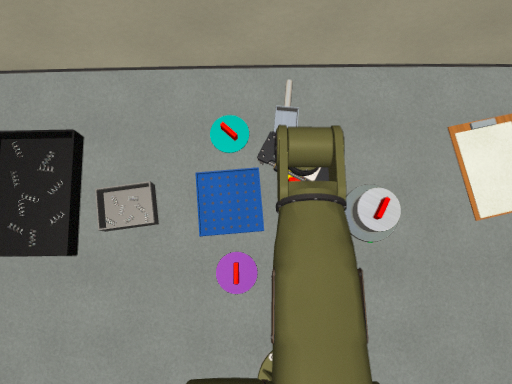

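The cover lies flat on the rim and the gripper is clear. In the top view the disc is at (379,210), the tray is empty, and the bin (127,207) and scoop (287,115) are where they were. I'll check the jar in the scene view and then hand in.

```bash
python3 - <<'E'
from h import *
from station import ctrl
for t in('scene0','scene7'):
    im=load(t)['color'];hsv=cv2.cvtColor(im,cv2.COLOR_BGR2HSV)[130:170,215:260]
    m=(abs(hsv[...,0].astype(int)-23)<8)&(hsv[...,1]>150); i,j=np.nonzero(m); print(t,len(i),j.mean()+215 if len(j) else None,i.mean()+130 if len(i) else None)
a=load('scene0')['color'];b=load('scene7')['color']
print('scoop/bin diff',[float(cv2.absdiff(a[s],b[s]).mean()) for s in (np.s_[255:335,150:215],np.s_[215:280,370:450],np.s_[300:380,0:100])])
print(ctrl.hand_in())
E
```

```text
scene0 156 234.5 149.96153846153845
scene7 105 234.1904761904762 150.66666666666666
scoop/bin diff [5.076794871794871, 4.253717948717949, 4.781]
the job is handed in; nothing more can be done
None
```

The cover is on the drum with its keys in the ring's slots, lying level on the rim. The job is handed in at about 16 s. I picked the plain aluminium cover out of the blue tray by its red bar and carried it over the drum. I turned it about 45° to match the slots seen in the picture and lowered it in small steps until the rim took its weight. Then I let go and backed off.

**Seating:** the keys went straight into the slots, so no searching turn was needed. The disc top measured 0.1107 m in the scene camera and 0.109 m in the top camera. Fully home is 0.110 m and standing proud would be 0.115 m. Tilt was under 0.5° in both. I did not twist the cover to confirm the roughly 4° of play.

**Forces:** no wrist reading went above about 3 N, though readings come only at the end of each move.

**Bystanders:** the bin and scoop showed no change beyond image noise. The jar's cap was within 1 px of its first position, though fewer of its pixels matched (105 against 156). I did not find out why; the arm's shadow or body may have covered part of it. The arm touched none of the three.

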